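# Present the tall tube from the carton for inspection

### The arm

A 6-joint arm with a two-finger parallel gripper is mounted at the origin on the work surface. World frame = base frame: x ahead of the robot, y to its left, z up, the work surface at z = 0. Lengths are in m, angles in rad, forces in N, time in s.
With the tool pointing down it reaches from about 0.375 to 0.925 m from the base axis. Payload 5.7 kg.
Tool frame: the origin (TCP) lies between the finger pads; the fingertips stand 19 mm ahead of it and the grasp point (between the pads) is the TCP; z points along the fingers, y is the line along which they close (so a half turn about z gives the same grasp; the last joint's range is limited). The gripper opens to 88 mm and grips with 3 to 60 N. Pads are 20 mm wide; open, the fingers measure 115 mm over their backs; the gripper's body (75 mm by 178 mm) begins 61 mm behind the grasp point.
Start: joints at [0.991, 0.359, 1.51, -0, 1.272, -0.115], TCP at [0.269, 0.536, 0.242] pointing down, gripper open.
Joint ranges: [-2.97, 2.97], [-1.01, 2.36], [0.21, 2.38], [-0.96, 4.11], [0.2, 2.71], [-2.98, 2.98]. Speed limits (rad/s): [2.39, 2.39, 3.14, 3.14, 3.14, 3.14].

### API

Orientations are given as a rotation vector (axis times angle).
In Python, from bench import readout, optics, ctrl gives the robot as it stands. The module is installed in compiled form; this text tells all that it offers.
- The arm moves only by the tool step_arm, never from a script. Its argument "plan" is text: rows parted by semicolons, each of 6 numbers parted by spaces: the shift along the tool's x, y, z in mm, then the turn, a rotation vector about the tool's x, y, z in rad. A call has exactly 5 rows; each row is the pose to reach, as a shift and turn from the pose commanded when the call began, along the tool's axes at that moment; what a row does not reach only later rows make up. A row lasts 1/12 s, in which the tool goes at most 41.7 mm and 7.16 degrees, less where a joint would pass 70% of its speed; a pose out of reach is approached as far as the arm can. A call with a gripper value outside its range is refused whole. "gripper" is the closure, from 0 (fully open) to 1 (shut), set as the call begins (left out, the last holds). The fingers move at their own pace and stop on an object; the grip force is fixed at half the most. Time passes only in rows, so rows that repeat a pose let the fingers close, or fill a call up. It gives the time, the measured TCP pose, the force, the opening and the grip force at its end, in the units of the state.
- readout.read_state(): the state, without advancing time (a new reading comes with each control period).
- optics.camera(name): name is "side" or "top" or "wrist"; returns (picture, depth): 480x640x3 uint8, blue, green, red; 480x640 float32, m along the optical axis (not along the pixel's ray), 0 where there is no reading.
- optics.camera_model(name): a dict with "K" (3x3 intrinsics, pixels), "k1" (the pictures are not rectified: a ray, as slopes to the right and down, at radius r is drawn at 1 + k1 r^2 times it, then the intrinsics apply), "extrinsics" (4x4, takes a point from camera to world coordinates). Camera axes: x right, y down, z forward; pixel columns grow to the right and rows downward; lengths in m; the calibration is good to about 2 mm. A picture is of the moment at which its call begins: read the wrist's pose just before it. camera_model takes no time and is no camera call; for the wrist camera it gives the pose at the moment of the call.
- ctrl.finish_job(): hands the job in; it is judged then, once.
The state is a dict: "time_s": time; "qpos": joint angles; "qvel": joint speeds; "effort": joint torques, N m; "tcp_pos": TCP position; "tool_rot": TCP orientation; "ft_force": force on the tool from outside, world axes, zero at the start; "wrist_torque": the same for the moment, N m; "gripper_width": finger opening in m; "grasp_force": force on a finger pad.
Only numpy, scipy, OpenCV 4.12 (cv2) and the standard library are available. Lean on these libraries where they do the work, as an engineer would, in place of code of your own. Each camera call takes 0.05 s, during which the arm holds its last target. There are 200 camera calls.

### The job

Fold both long flaps of the cardboard carton outwards, well past upright, then draw the tall screw-cap tube out of the foam rack inside and present it for inspection: hold the whole tube clear above the carton, leaning halfway between upright and lying flat, cap end uppermost. Leave the two short tubes in the rack and everything else on the bench alone. Finish while still gripping the tube, holding it still in the air and touching nothing else with it; do not put it down.

Things in the scene. Friction and masses are not known exactly. Their poses are not given: they have to be found in the camera images.
- carton: Cardboard carton fixed to the bench, open between its two half-raised long flaps. Outside 210 mm along x, 184 mm along y, rim 130 mm high, walls 5 mm; its short flaps already hang down outside the x ends (16 mm more). Origin: centre of its underside; x along the flap hinges, away from the robot at yaw 0 (yaw varies by 0.3), y to the left flap, z up.
- rack_top (a point): Centre of the top face of the white foam rack fixed in the carton, 54 mm above the bench. The foam fills the carton's whole inner width. Three round holes, 31 mm wide and 45 mm deep, lie on the carton's midline at its x = -62, 0 and +62 mm; each holds one tube, in any order. Above the foam are only the tubes.
- flap_left (a joint): Long flap on the carton's +y rim: 0 = shut (level, pointing inwards), 1.57 = upright, 2.7 = folded outwards to its stop; starts at 0.8 to 1.15. Friction hinge (0.04 N m): a push of about 1 N at mid-flap swings it and it stays where left. 208 mm along the hinge, 74 mm from hinge to free edge, 4 mm thick.
- flap_right (a joint): The same for the long flap on the carton's -y rim.
- flap_left_hinge (a point): Middle of the left flap's hinge line: carton frame x = 0, y = +90 mm, z = 132 mm. It turns with the flap; the hinge line runs along the carton's x.
- flap_right_hinge (a point): The same for the right flap: carton frame x = 0, y = -90 mm, z = 132 mm.
- flap_left_edge (a point): Middle of the left flap's free edge, 74 mm from the hinge. While the flaps are half raised there is an open gap of 75 to 120 mm between the two free edges, over the carton's midline. Swing the flap by its edge along the arc (up, then outwards): a purely level push against a low edge can wedge it.
- flap_right_edge (a point): The same for the right flap.
- tall_tube: The tall tube: white plastic, 115 mm long, body 28 mm in diameter, 16 mm at the foot; green screw cap, 34 mm in diameter, is its top 17 mm; 50 to 100 g. Origin: centre of its foot; z to the cap. Upright in a foam hole (1.5 mm play all round), foot 9 mm and cap top 124 mm above the bench, 27 mm higher than the short tubes' caps.
- short_tube_a: A short tube of the same plastics, diameters and cap, 88 mm long, about 50 g. Origin: centre of its foot, z to its cap. Stands in another foam hole, cap top 97 mm above the bench. To be left there.
- short_tube_b: The other short tube, alike.
- bottle_a: Loose glass laboratory bottle with orange cap, 86 mm in diameter, 174 mm tall, on the bench to the robot's right. Origin: centre of its underside. To be left alone.
- bottle_b: Another such bottle.
- bottle_c: Another such bottle.
- tape_roll: Loose roll of yellow tape lying flat, 80 mm outside diameter, 19 mm high, beyond the carton. Origin: centre of its underside. To be left alone.
- marker: Loose marker pen, 135 mm long along its x, 14 mm thick, lying on the bench to the right. Origin: centre of its underside. To be left alone.
There are look-alikes about, which are no part of the job. What is shaped like the tall_tube but black or yellow is not meant.

How it is judged:
By the outcome, as a careful person would: the job done as asked, in the order asked, and still so for the second after the job is handed in, while the arm keeps its last pose, push and grip.
It also fails if it takes over 56 s, if anything falls off the work surface, if the arm or the gripper's body presses on something with over 40 N, if the wrist force passes 120 N, or if a joint passes its speed limit or range.

## Working session

There is one attempt and no reset: what is moved stays moved. The work goes in short steps, Python scripts to look and compute and a tool call to move; the robot and the scene stay as the last step left them, time stands still between calls to the robot, and variables do not carry over. Pictures are saved under pics/ and viewed, at most 10 in all, crops included, and the job is handed in when it is done.

Besides the shell and the picture viewer there is one more tool, called after "Request:" by a JSON object that holds its "method" and its "body". step_arm: Moves the arm, as the interface text tells. Its arguments: {"type":"object","properties":{"plan":{"type":"string"},"gripper":{"type":"number"}},"required":["plan"]}

```bash
mkdir -p pics; cat > h.py <<'E'
import numpy as np, cv2
from bench import readout, optics, ctrl
from scipy.spatial.transform import Rotation as R
def snap(n):
    m=optics.camera_model(n); p,d=optics.camera(n); return p,d,m
def cloud(d,m):
    v,u=np.mgrid[0:480,0:640]; K=m["K"]
    x=(u-K[0][2])/K[0][0]; y=(v-K[1][2])/K[1][1]
    X,Y=x.copy(),y.copy()
    for _ in range(8):
        s=1+m["k1"]*(X*X+Y*Y); X,Y=x/s,y/s
    P=np.stack([X*d,Y*d,d],-1); E=np.array(m["extrinsics"])
    W=P@E[:3,:3].T+E[:3,3]; W[d<=0]=np.nan
    return W
E
python3 - <<'E'
from h import *
for n in("top","side"):
    p,d,m=snap(n); cv2.imwrite(f"pics/{n}0.png",p); np.savez(f"{n}0.npz",p=p,W=cloud(d,m)); print(n,np.round(m["extrinsics"],3).tolist(),m["k1"])
s=readout.read_state(); print(s)
E
```

```text
top [[0.027, -0.995, 0.097, 0.481], [-1.0, -0.025, 0.016, -0.183], [-0.014, -0.098, -0.995, 1.024], [0.0, 0.0, 0.0, 1.0]] 0.005562675771998141
side [[-0.986, -0.122, 0.117, 0.443], [-0.169, 0.675, -0.719, 0.587], [0.008, -0.728, -0.686, 0.822], [0.0, 0.0, 0.0, 1.0]] -0.09878592679097764
{'time_s': 0.1, 'qpos': array([ 9.90886171e-01,  3.59452026e-01,  1.51128672e+00,  6.71946576e-06,
        1.27253052e+00, -1.15102335e-01]), 'qvel': array([ 0.00153546, -0.00159289, -0.00243891,  0.0001608 ,  0.00161738,
        0.00112917]), 'effort': array([ 3.37644553e-05, -5.16350555e+01, -2.71408403e+01,  6.78077526e-02,
        2.74677202e-02, -2.66657224e-05]), 'tcp_pos': array([0.26863516, 0.53585086, 0.24089656]), 'tool_rot': array([-7.23433575e-01, -3.05656948e+00,  2.47230207e-03]), 'ft_force': array([0.86561657, 0.39556429, 0.75409972]), 'wrist_torque': array([-0.02422636,  0.01136357, -0.00358771]), 'grasp_force': 0.0, 'gripper_width': 0.08780322445834828}
```

View pics/top0.png

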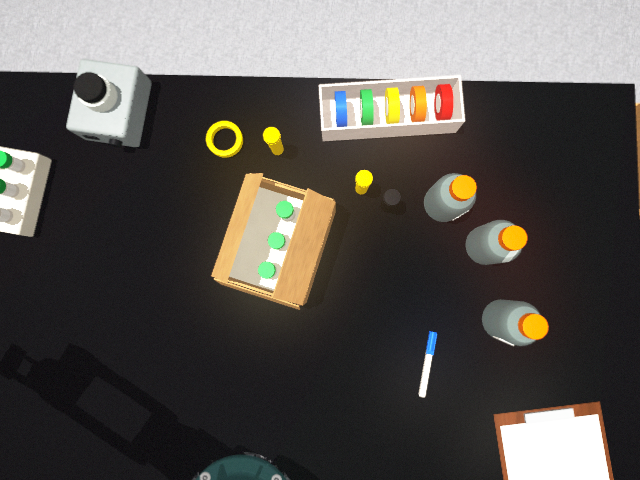

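View pics/side0.png

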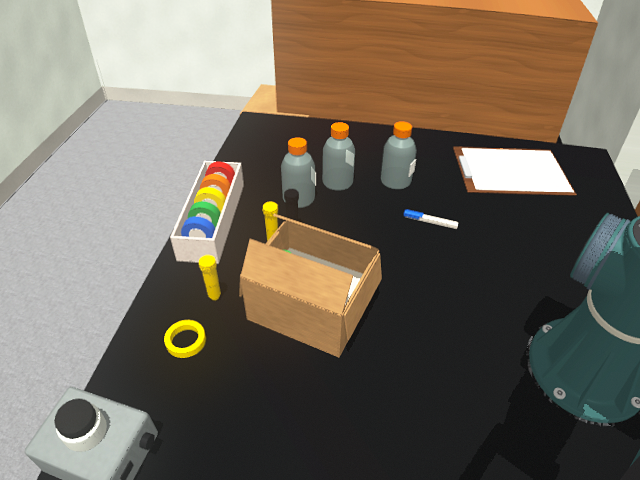

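The top picture shows green caps at (285,209), (277,241) and (267,270), with the left flap at about (238,235) and the right flap at about (308,250). The side picture shows the arm's base clear of the carton, and the bottles standing beyond it. Next I measure the caps and flaps.

```bash
python3 - <<'E'
from h import *
z=np.load("top0.npz"); p,W=z["p"],z["W"]
hsv=cv2.cvtColor(p,cv2.COLOR_BGR2HSV)
g=((hsv[...,0]>50)&(hsv[...,0]<80)&(hsv[...,1]>120))
C=[]
for u,v in((285,209),(277,241),(267,270)):
    k=np.zeros_like(g);k[v-14:v+15,u-14:u+15]=1
    q=W[g&k&np.isfinite(W[...,2])]; top=np.median(q[q[:,2]>np.nanpercentile(q[:,2],40)],0)
    t=q[q[:,2]>np.percentile(q[:,2],90)-.006]
    print((u,v),len(q),np.round(t.mean(0),4),np.round((t.min(0)+t.max(0))/2,4)); C.append((t.min(0)+t.max(0))/2)
C=np.array(C)
a=(C[0]-C[2])[:2]; yaw=np.arctan2(a[1],a[0]); c=C[:,:2].mean(0); print("yaw",yaw,np.linalg.norm(a),c)
ex=np.array([np.cos(yaw),np.sin(yaw)]); ey=np.array([-ex[1],ex[0]])
for n in("top","side"):
    W=np.load(n+"0.npz")["W"]; q=W[np.isfinite(W[...,2])]; d=q[:,:2]-c; L=np.c_[d@ex,d@ey,q[:,2]]
    L=L[(abs(L[:,0])<.09)&(abs(L[:,1])<.16)&(L[:,2]>.128)]
    for s in(1,-1):
        F=L[(L[:,1]*s>.015)]
        if len(F)<20: continue
        yb=np.round(F[:,1]*s,2)
        print(n,s,len(F),[(b,round(float(np.median(F[yb==b,2])),3)) for b in np.unique(yb)], "x",np.round(np.percentile(F[:,0],[1,99]),3))
    L=np.c_[d@ex,d@ey,q[:,2]]
    if n=="top":
        B=L[(abs(L[:,0])<.15)&(abs(L[:,1])<.15)&(L[:,2]>.10)]
        print("ext",B.min(0),B.max(0))
E
```

```text
(285, 209) 227 [ 0.6231 -0.082   0.1247] [ 0.6229 -0.0822  0.1254]
(277, 241) 204 [ 0.5639 -0.0653  0.0975] [ 0.5632 -0.0653  0.0976]
(267, 270) 203 [ 0.5044 -0.0483  0.0976] [ 0.5048 -0.0477  0.098 ]
yaw -0.28428341411622654 0.12296942819630466 [ 0.56363288 -0.0650895 ]
top 1 1625 [(np.float64(0.05), 0.192), (np.float64(0.06), 0.18), (np.float64(0.07), 0.166), (np.float64(0.08), 0.152), (np.float64(0.09), 0.139)] x [-0.088  0.088]
top -1 3057 [(np.float64(0.04), 0.185), (np.float64(0.05), 0.177), (np.float64(0.06), 0.166), (np.float64(0.07), 0.156), (np.float64(0.08), 0.145), (np.float64(0.09), 0.137)] x [-0.088  0.088]
ext [-0.1135092  -0.09163036  0.10003405] [0.11078901 0.09306788 0.19707385]
side 1 3948 [(np.float64(0.05), 0.193), (np.float64(0.06), 0.182), (np.float64(0.07), 0.167), (np.float64(0.08), 0.153), (np.float64(0.09), 0.139)] x [-0.088  0.088]
side -1 411 [(np.float64(0.03), 0.187), (np.float64(0.04), 0.187), (np.float64(0.06), 0.163), (np.float64(0.08), 0.132), (np.float64(0.09), 0.13)] x [-0.087  0.088]
```

Tall tube: far hole at (0.623, -0.082), cap height 0.125, which matches the stated 124 mm. The cap spacing is 123 mm against 124 mm expected. Carton yaw is -0.284, with the flaps at about 0.95 and 0.83 rad. Next, a helper that turns carton-frame targets into rows.

```bash
cat >> h.py <<'E'
yaw=-0.28; c=np.array([.5636,-.0651])
ex=np.array([np.cos(yaw),np.sin(yaw),0]); ey=np.array([-ex[1],ex[0],0])
def loc(p): d=np.array(p)-[*c,0]; return np.array([d@ex,d@ey,d[2]])
def world(l): return np.array([*c,0])+l[0]*ex+l[1]*ey+np.array([0,0,l[2]])
def rows(targets,sgn=1,tilt=0):
    """targets: carton-frame TCP points (mm); tool y along sgn*ey, z down"""
    s=readout.read_state(); R0=R.from_rotvec(s["tool_rot"])
    z=np.array([0,0,-1.]); y=sgn*ey; x=np.cross(y,z)
    T=R.from_matrix(np.c_[x,y,z])*R.from_rotvec([0,tilt,0])
    rv=(R0.inv()*T).as_rotvec()
    print("loc",np.round(loc(s["tcp_pos"])*1e3,1),"q",np.round(s["qpos"],2),"F",np.round(s["ft_force"],1),"w",s["gripper_width"],"t",s["time_s"])
    for t in targets: print(np.round(R0.inv().apply(world(np.array(t)/1e3)-s["tcp_pos"])*1e3,1),np.round(rv,3))
E
python3 - <<'E'
from h import *
for s in(1,-1): rows([(0,0,290)],s)
E
```

```text
loc [-449.6  496.   240.9] q [ 0.99  0.36  1.51  0.    1.27 -0.12] F [0.9 0.4 0.8] w 0.08780322445834828 t 0.1
[-533.  -405.1  -48.5] [-0.002 -0.    -0.185]
loc [-449.6  496.   240.9] q [ 0.99  0.36  1.51  0.    1.27 -0.12] F [0.9 0.4 0.8] w 0.08780322445834828 t 0.1
[-533.  -405.1  -48.5] [-1.000e-03  2.000e-03  2.957e+00]
```

Request:
{"method": "step_arm", "body": {"plan": "-33 -25 -40 0 0 -0.1; -66 -50 -49 0 0 -0.185; -98 -75 -49 0 0 -0.185; -130 -100 -49 0 0 -0.185; -162 -124 -49 0 0 -0.185", "gripper": 1}}

```text
time_s: 0.52
tcp_pos: [0.3539, 0.3606, 0.2909]
tool_rot: [0.436, 3.111, 0.0]
ft_force: [1.1, -0.5, 0.4]
gripper_width: 0.0578
grasp_force: 0.0
```

```bash
python3 -c "
from h import *
rows([(0,0,290)])"
```

```text
loc [-319.2  351.2  290.9] q [ 0.66  0.18  1.64 -0.    1.32 -0.63] F [ 1.1 -0.5  0.4] w 0.057832166383574204 t 0.5167
[-318.7 -351.6    1. ] [0.    0.    0.001]
```

Request:
{"method": "step_arm", "body": {"plan": "-27 -30 0 0 0 0; -54 -60 0 0 0 0; -81 -90 0 0 0 0; -108 -120 0 0 0 0; -135 -150 0 0 0 0"}}

```text
time_s: 0.93
tcp_pos: [0.4421, 0.1787, 0.2905]
tool_rot: [-0.438, -3.111, 0.0]
ft_force: [0.5, -0.6, 0.4]
gripper_width: 0.0247
grasp_force: 0.0
```

Request:
{"method": "step_arm", "body": {"plan": "-27 -30 0 0 0 0; -54 -60 0 0 0 0; -81 -90 0 0 0 0; -108 -120 0 0 0 0; -135 -150 0 0 0 0"}}

```text
time_s: 1.35
tcp_pos: [0.5304, -0.0028, 0.2903]
tool_rot: [-0.438, -3.11, -0.0]
ft_force: [1.0, 0.1, -0.5]
gripper_width: 0.0005
grasp_force: 0.0
```

Request:
{"method": "step_arm", "body": {"plan": "-10 -10 0 0 0 0; -20 -20 0 0 0 0; -30 -30 0 0 0 0; -30 -30 0 0 0 0; -30 -30 0 0 0 0"}}

```text
time_s: 1.77
tcp_pos: [0.5505, -0.0373, 0.2903]
tool_rot: [-0.438, -3.11, -0.001]
ft_force: [0.0, 0.4, 0.1]
gripper_width: 0.0004
grasp_force: 0.0
```

```bash
python3 -c "
from h import *
rows([(0,0,290),(0,0,184)])
p,d,m=snap('side'); cv2.imwrite('pics/s1.png',p)"
```

```text
loc [-20.2  23.1 290.3] q [-0.19  0.25  1.55  0.    1.35 -1.48] F [0.  0.4 0.1] w 0.00041227697883158566 t 1.7667
[-20.2 -23.1   0.3] [ 0.    -0.001  0.   ]
[-20.3 -23.2 106.3] [ 0.    -0.001  0.   ]
```

View pics/s1.png

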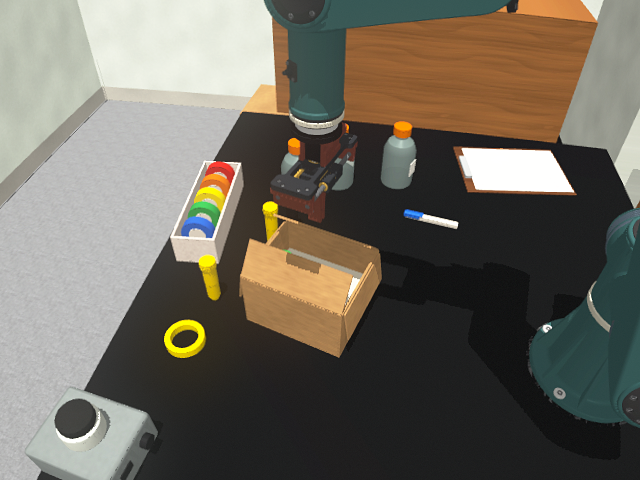

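The side view shows the closed gripper above the carton near (315,205), with the carton and flaps untouched. I centre it and descend into the gap.

Request:
{"method": "step_arm", "body": {"plan": "-20 -23 0 0 0 0; -20 -23 26 0 0 0; -20 -23 53 0 0 0; -20 -23 80 0 0 0; -20 -23 106 0 0 0"}}

```text
time_s: 2.23
tcp_pos: [0.5631, -0.0639, 0.1838]
tool_rot: [0.436, 3.111, 0.001]
ft_force: [0.5, 0.8, -0.2]
gripper_width: 0.0004
grasp_force: 0.0
```

Request:
{"method": "step_arm", "body": {"plan": "0 16 0 0 0 0; 0 32 0 0 0 0; 0 41 -5 0 0 0; 0 50 -11 0 0 0; 0 63 -14 0 0 0"}}

```text
time_s: 2.65
tcp_pos: [0.5813, -0.0041, 0.2001]
tool_rot: [0.436, 3.11, -0.001]
ft_force: [-0.5, -0.6, 1.4]
gripper_width: 0.0002
grasp_force: 0.5
```

Request:
{"method": "step_arm", "body": {"plan": "0 13 -2 0 0 0; 0 24 -1 0 0 0; 0 35 1 0 0 0; 0 43 6 0 0 0; 0 51 12 0 0 0"}}

```text
time_s: 3.07
tcp_pos: [0.5958, 0.045, 0.1865]
tool_rot: [0.437, 3.11, 0.0]
ft_force: [0.6, -1.0, 0.5]
gripper_width: 0.0003
grasp_force: 0.6
```

Request:
{"method": "step_arm", "body": {"plan": "0 5 6 0 0 0; 0 9 13 0 0 0; 0 11 18 0 0 0; 0 11 18 0 0 0; 0 11 18 0 0 0"}}

```text
time_s: 3.48
tcp_pos: [0.5982, 0.0539, 0.1714]
tool_rot: [0.438, 3.11, -0.002]
ft_force: [-8.0, -3.1, 26.9]
gripper_width: 0.0006
grasp_force: 13.5
```

```bash
python3 -c "
from h import *
rows([(0,124,260),(0,0,260)])
p,d,m=snap('side'); cv2.imwrite('pics/s2.png',p)"
```

```text
loc [  0.3 123.9 171.4] q [-0.02  0.43  1.59 -0.    1.12 -1.31] F [-8.  -3.1 26.9] w 0.0006280348951223442 t 3.4833
[  0.3   0.  -88.6] [-0.001  0.001  0.   ]
[   0.3 -124.   -88.4] [-0.001  0.001  0.   ]
```

View pics/s2.png

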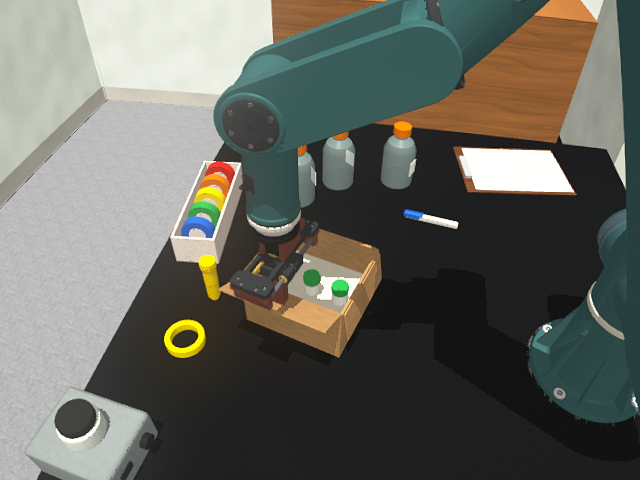

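The left flap is folded out to its stop (27 N at the tip, below the limit). I lift, cross over and mirror the move for the right flap.

Request:
{"method": "step_arm", "body": {"plan": "0 0 -35 0 0 0; 0 -30 -60 0 0 0; 0 -65 -60 0 0 0; 0 -100 -30 0 0 0; 0 -124 -5 0 0 0"}}

```text
time_s: 3.95
tcp_pos: [0.565, -0.0666, 0.1747]
tool_rot: [0.437, 3.106, -0.002]
ft_force: [1.2, -0.0, -0.6]
gripper_width: 0.0006
grasp_force: 0.0
```

```bash
python3 -c "
from h import *
rows([(0,0,182)])"
```

```text
loc [  1.8  -1.1 174.7] q [-0.24  0.38  1.66 -0.    1.09 -1.53] F [ 1.2 -0.  -0.6] w 0.0005502865940539765 t 3.95
[ 1.8  1.1 -7.4] [-0.     0.005  0.   ]
```

Request:
{"method": "step_arm", "body": {"plan": "0 -12 -6 0 0 0; 0 -23 -8 0 0 0; 0 -36 -14 0 0 0; 0 -49 -21 0 0 0; 0 -62 -24 0 0 0"}}

```text
time_s: 4.37
tcp_pos: [0.5482, -0.1249, 0.2001]
tool_rot: [0.436, 3.108, -0.001]
ft_force: [0.9, 1.8, 1.6]
gripper_width: 0.0004
grasp_force: 0.6
```

Request:
{"method": "step_arm", "body": {"plan": "0 -13 -2 0 0 0; 0 -24 -2 0 0 0; 0 -35 0 0 0 0; 0 -44 6 0 0 0; 0 -51 12 0 0 0"}}

```text
time_s: 4.78
tcp_pos: [0.5326, -0.1744, 0.1852]
tool_rot: [0.439, 3.11, -0.001]
ft_force: [1.7, 0.2, 1.2]
gripper_width: 0.0003
grasp_force: 0.6
```

Request:
{"method": "step_arm", "body": {"plan": "0 -5 6 0 0 0; 0 -9 13 0 0 0; 0 -11 16 0 0 0; 0 -11 16 0 0 0; 0 -11 16 0 0 0"}}

```text
time_s: 5.2
tcp_pos: [0.5299, -0.1827, 0.1713]
tool_rot: [0.438, 3.11, 0.003]
ft_force: [-4.3, 5.1, 22.0]
gripper_width: 0.0008
grasp_force: 11.0
```

```bash
python3 -c "
from h import *
rows([(62,0,260)])"
```

```text
loc [   0.2 -122.3  171.3] q [-0.46  0.38  1.68  0.    1.09 -1.75] F [-4.3  5.1 22. ] w 0.0008487532262434136 t 5.2
[-61.9 122.5 -88.5] [0.002 0.    0.   ]
```

Both flaps are at their stops. I lift, stay back from the tube (over local x about 0) so the top camera may see the cap, and open the gripper.

Request:
{"method": "step_arm", "body": {"plan": "0 0 -38 0 0 0; 0 30 -70 0 0 0; 0 60 -90 0 0 0; 0 95 -90 0 0 0; 0 122 -90 0 0 0", "gripper": 0}}

```text
time_s: 5.62
tcp_pos: [0.5644, -0.0647, 0.2606]
tool_rot: [0.438, 3.109, 0.001]
ft_force: [-0.1, -0.3, -0.5]
gripper_width: 0.0302
grasp_force: 0.0
```

Request:
{"method": "step_arm", "body": {"plan": "-10 0 0 0 0 0; -10 0 0 0 0 0; -10 0 0 0 0 0; -10 0 0 0 0 0; -10 0 0 0 0 0"}}

```text
time_s: 6.03
tcp_pos: [0.5723, -0.0702, 0.2589]
tool_rot: [-0.44, -3.109, 0.0]
ft_force: [0.2, 0.7, -0.2]
gripper_width: 0.0637
grasp_force: 0.0
```

```bash
python3 - <<'E'
from h import *
rows([(62,0,260)])
p,d,m=snap('wrist'); p2,d2,m2=snap('side')
cv2.imwrite('pics/w3.png',np.vstack([cv2.resize(p,(400,300)),cv2.resize(p2,(400,300))]))
for n,p,d,m in(('wrist',p,d,m),('side',p2,d2,m2)):
    W=cloud(d,m); hsv=cv2.cvtColor(p,cv2.COLOR_BGR2HSV)
    L=np.stack([(W-[*c,0])@ex,(W-[*c,0])@ey,W[...,2]],-1)
    g=(hsv[...,0]>50)&(hsv[...,0]<80)&(hsv[...,1]>120)&(abs(L[...,0])<.09)&(abs(L[...,1])<.04)
    q=L[g]; t=q[q[:,2]>.115]; print(n,len(t),np.round([t.min(0),t.max(0)],4) if len(t) else '')
    for s in(1,-1):
        F=L[(abs(L[...,0])<.08)&(L[...,1]*s>.095)&(L[...,1]*s<.17)&(L[...,2]>.12)&(L[...,2]<.18)]
        if len(F)>30: k=np.polyfit(F[:,1]*s,F[:,2],1); print(s,len(F),'flap',np.pi-np.arctan(k[0]))
E
```

```text
loc [  9.8  -2.5 258.9] q [-0.24  0.31  1.54 -0.    1.29 -1.53] F [ 0.2  0.7 -0.2] w 0.06367308759716168 t 6.0333
[-52.2   2.5  -1.1] [-0.    -0.001 -0.001]
wrist 1104 [[ 0.0455 -0.0145  0.115 ]
 [ 0.0792  0.0171  0.1248]]
1 18034 flap 2.702237472528564
-1 17000 flap 2.7009826341815253
side 204 [[ 0.0472 -0.016   0.1151]
 [ 0.0811  0.0191  0.1296]]
1 1872 flap 2.717614008895533
-1 1968 flap 2.702299787460518
```

View pics/w3.png

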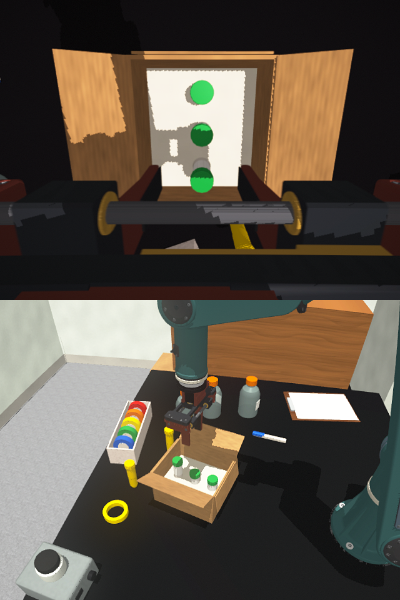

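The wrist view shows the three caps at (200,180), (201,134) and (201,92) and both flaps folded out. The fits give 2.70 rad for both. The tall cap is at local (62, 1). I move over it and descend.

Request:
{"method": "step_arm", "body": {"plan": "-26 2 0 0 0 0; -52 3 0 0 0 0; -52 3 20 0 0 0; -52 3 50 0 0 0; -52 3 80 0 0 0"}}

```text
time_s: 6.55
tcp_pos: [0.6249, -0.0818, 0.1796]
tool_rot: [0.439, 3.108, -0.001]
ft_force: [0.1, 0.6, -0.5]
gripper_width: 0.0877
grasp_force: 0.0
```

```bash
python3 -c "
from h import *
rows([(62,1,90)])"
```

```text
loc [ 63.5   0.9 179.6] q [-0.24  0.46  1.51 -0.    1.17 -1.53] F [ 0.1  0.6 -0.5] w 0.08772467761215497 t 6.55
[ 1.8  0.1 89.6] [-0.     0.003 -0.001]
```

Request:
{"method": "step_arm", "body": {"plan": "1 0 25 0 0 0; 1 0 50 0 0 0; 1 0 75 0 0 0; 1 0 90 0 0 0; 1 0 90 0 0 0"}}

```text
time_s: 6.97
tcp_pos: [0.6199, -0.0805, 0.086]
tool_rot: [-0.439, -3.104, -0.001]
ft_force: [-1.0, -0.3, 0.1]
gripper_width: 0.088
grasp_force: 0.0
```

Request:
{"method": "step_arm", "body": {"plan": "0 0 0 0 0 0; 0 0 0 0 0 0; 0 0 0 0 0 0; 0 0 0 0 0 0; 0 0 0 0 0 0", "gripper": 1}}

```text
time_s: 7.38
tcp_pos: [0.6236, -0.0807, 0.0908]
tool_rot: [0.438, 3.109, -0.0]
ft_force: [-0.2, -0.2, -0.5]
gripper_width: 0.0577
grasp_force: 0.0
```

Request:
{"method": "step_arm", "body": {"plan": "0 0 0 0 0 0; 0 0 0 0 0 0; 0 0 0 0 0 0; 0 0 0 0 0 0; 0 0 0 0 0 0"}}

```text
time_s: 7.8
tcp_pos: [0.6229, -0.0805, 0.0897]
tool_rot: [0.438, 3.111, -0.0]
ft_force: [0.6, 0.4, 1.0]
gripper_width: 0.0333
grasp_force: 30.0
```

The opening of 33 mm means the pads only just bite the lower rim of the cap. I open, rise and re-grip fully on the cap.

Request:
{"method": "step_arm", "body": {"plan": "0 0 0 0 0 0; 0 0 0 0 0 0; 0 0 0 0 0 0; 0 0 -12 0 0 0; 0 0 -24 0 0 0", "gripper": 0.4}}

```text
time_s: 8.22
tcp_pos: [0.6222, -0.0803, 0.1138]
tool_rot: [-0.438, -3.109, -0.0]
ft_force: [0.5, 0.7, 0.4]
gripper_width: 0.0528
grasp_force: 0.0
```

Request:
{"method": "step_arm", "body": {"plan": "0 0 0 0 0 0; 0 0 0 0 0 0; 0 0 0 0 0 0; 0 0 0 0 0 0; 0 0 0 0 0 0", "gripper": 1}}

```text
time_s: 8.63
tcp_pos: [0.6231, -0.0806, 0.1139]
tool_rot: [0.438, 3.11, -0.0]
ft_force: [-0.1, 0.4, 4.2]
gripper_width: 0.0334
grasp_force: 30.0
```

Request:
{"method": "step_arm", "body": {"plan": "0 0 0 0 0 0; 0 0 0 0 0 0; 0 0 -3 0 0 0; 0 0 -6 0 0 0; 0 0 -10 0 0 0"}}

```text
time_s: 9.05
tcp_pos: [0.6221, -0.0803, 0.1231]
tool_rot: [-0.438, -3.109, -0.0]
ft_force: [-0.9, -0.9, -0.8]
gripper_width: 0.0334
grasp_force: 30.0
```

Request:
{"method": "step_arm", "body": {"plan": "0 0 -15 0 0 0; 0 0 -30 0 0 0; 0 0 -45 0 0 0; 0 0 -60 0 0 0; 0 0 -75 0 0 0"}}

```text
time_s: 9.47
tcp_pos: [0.6225, -0.0804, 0.1992]
tool_rot: [-0.438, -3.11, -0.0]
ft_force: [0.2, 0.1, -1.3]
gripper_width: 0.0334
grasp_force: 30.0
```

```bash
python3 -c "
from h import *
rows([(62,1,420)])
p,d,m=snap('side'); cv2.imwrite('pics/s4.png',cv2.resize(p[150:400,150:450],(720,600)))"
```

```text
loc [ 60.8   1.6 199.2] q [-0.24  0.44  1.5  -0.    1.21 -1.53] F [ 0.2  0.1 -1.3] w 0.033374124585551425 t 9.4667
[  -1.    -0.6 -220.8] [-0.    -0.001  0.   ]
```

View pics/s4.png

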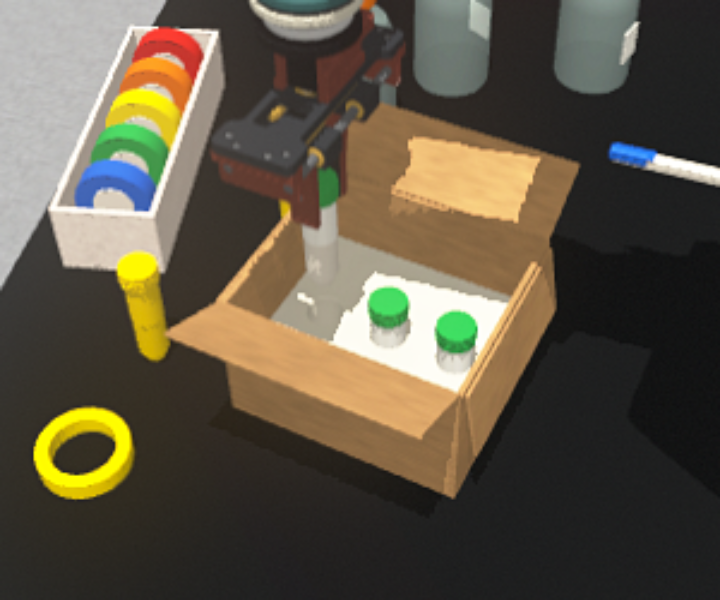

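The tall tube is drawn out cleanly, hanging at (320,235) in the crop, and the short tubes are still in the rack. Lifting, then tilting.

Request:
{"method": "step_arm", "body": {"plan": "0 0 -20 0 0 0; 0 0 -45 0 0 0; 0 0 -70 0 0 0; 0 0 -95 0 0 0; 5 0 -120 0 0 0"}}

```text
time_s: 9.93
tcp_pos: [0.6182, -0.0792, 0.319]
tool_rot: [-0.438, -3.11, 0.0]
ft_force: [0.1, -0.4, -0.1]
gripper_width: 0.0334
grasp_force: 30.0
```

Request:
{"method": "step_arm", "body": {"plan": "15 0 -20 0 0 0; 35 0 -40 0 0 0; 55 0 -60 0 0 0; 75 0 -80 0 0 0; 92 0 -90 0 0 0"}}

```text
time_s: 10.35
tcp_pos: [0.529, -0.0534, 0.4106]
tool_rot: [0.438, 3.109, -0.0]
ft_force: [0.7, -0.6, -0.1]
gripper_width: 0.0336
grasp_force: 30.0
```

Request:
{"method": "step_arm", "body": {"plan": "0 0 0 0 -0.07 0; 0 0 0 0 -0.15 0; 0 0 0 0 -0.23 0; 0 0 0 0 -0.31 0; 0 0 0 0 -0.39 0"}}

```text
time_s: 10.77
tcp_pos: [0.5293, -0.0535, 0.4085]
tool_rot: [0.384, 2.724, -0.076]
ft_force: [-0.1, 0.2, -1.4]
gripper_width: 0.0337
grasp_force: 30.0
```

Request:
{"method": "step_arm", "body": {"plan": "0 0 0 0 -0.08 0; 0 0 0 0 -0.16 0; 0 0 0 0 -0.24 0; 0 0 0 0 -0.32 0; 0 0 0 0 -0.395 0"}}

```text
time_s: 11.18
tcp_pos: [0.5287, -0.0533, 0.4082]
tool_rot: [0.328, 2.335, -0.136]
ft_force: [0.2, -0.6, -1.3]
gripper_width: 0.0333
grasp_force: 30.0
```

Request:
{"method": "step_arm", "body": {"plan": "0 0 0 0 0 0; 0 0 0 0 0 0; 0 0 0 0 0 0; 0 0 0 0 0 0; 0 0 0 0 0 0"}}

```text
time_s: 11.6
tcp_pos: [0.5309, -0.054, 0.4097]
tool_rot: [0.33, 2.337, -0.136]
ft_force: [-0.5, 0.4, -0.6]
gripper_width: 0.0332
grasp_force: 30.0
```

```bash
python3 - <<'E'
from h import *
s=readout.read_state(); M=R.from_rotvec(s["tool_rot"]).as_matrix(); print("lean",np.degrees(np.arccos(-M[2,2])),M[:,2])
rows([(-35,0,410)],tilt=-.785)
for n in("side","top"):
    p,d,m=snap(n); W=cloud(d,m); np.savez(n+"5.npz",p=p,W=W); cv2.imwrite(f'pics/{n}5.png',p)
E
```

```text
lean 45.00440125077966 [ 0.67961017 -0.19546567 -0.70705246]
loc [-34.5   1.6 409.7] q [-0.19 -0.21  1.98 -0.12  0.58 -1.4 ] F [-0.5  0.4 -0.6] w 0.03322993809796778 t 11.6
[ 0.1 -1.6 -0.6] [-0.  0. -0.]
```

View pics/side5.png

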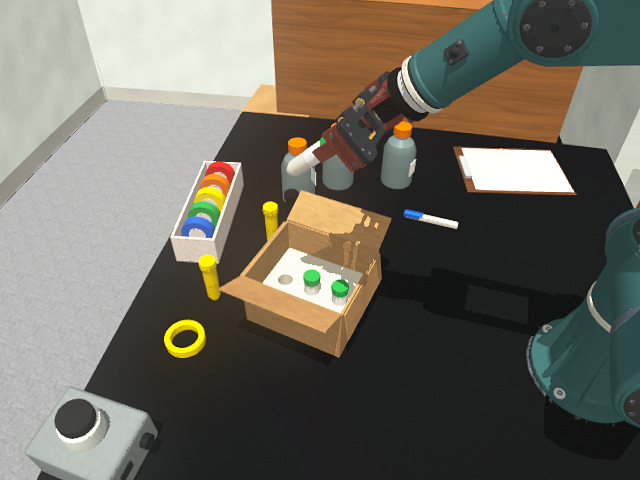

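The side view shows the tube held in the air at (305,160), leaning, with the short tubes in the rack and nothing else moved. I check the tube's actual lean in the depth data.

```bash
python3 - <<'E'
from h import *
z=np.load("side5.npz"); p,W=z["p"],z["W"]
L=np.stack([(W-[*c,0])@ex,(W-[*c,0])@ey,W[...,2]],-1)
q=L[135:185,280:330].reshape(-1,3); col=p[135:185,280:330].reshape(-1,3).astype(int)
q=q[(col.min(1)>130)&(q[:,2]>.25)&(abs(q[:,1])<.04)]
b=np.round(q[:,0],2); M=np.array([[q[b==k,0].mean(),(q[b==k,2].max()+q[b==k,2].min())/2,q[b==k,1].mean()] for k in np.unique(b) if (b==k).sum()>25])
print(len(q),q.min(0),q.max(0)); print(M.round(3))
U,S,V=np.linalg.svd(q-q.mean(0),full_matrices=False); print(V[0],"lean from vertical",np.degrees(np.arccos(abs(V[0,2]))))
E
```

```text
554 [-2.18649336e-02  2.33547963e-04  3.41076617e-01] [0.04643933 0.02737378 0.41709302]
[[-0.009  0.392  0.013]
 [-0.     0.382  0.013]
 [ 0.01   0.375  0.013]
 [ 0.02   0.363  0.013]
 [ 0.03   0.358  0.012]
 [ 0.039  0.353  0.01 ]]
[ 0.65350382 -0.0013081  -0.75692209] lean from vertical 40.80639784857541
```

The foot is at about (40, 340) mm in carton x and z, against (40, 336) predicted for a 45° lean with no slip. The patch fits give 41° to 49°, scattered around 45°. The hold is steady, so I hand in.

```bash
python3 -c "
from h import *
print(ctrl.finish_job())"
```

```text
the job is handed in; nothing more can be done
None
```

I folded both flaps out to their stops (about 2.70 rad) and handed the job in at about 12 s, with the tall tube gripped by its cap and held still clear above the carton, cap end up. The tool leans 45.0°; depth fits on the tube itself gave 41–49°.

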